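# Stopper the open wax jar

## Task

One of the two wide-necked jars on the bench has been left open. Take the large cork stopper by its knob, lower it upright into the neck of the open jar and let go only when its collar rests on the rim all round; do not drop it in. The jars, and the small stopper, stay standing where they are.

Things in the scene. Friction and masses are not known exactly. Their poses are not given: they have to be found in the camera images.
- jar_mouth (a point): Centre of the open mouth, at rim height, of the open round jar (plain grey metal, loose, about 0.6 kg, stands on the table; z axis up). The jar is 95 mm tall, 86 mm across the belly; its neck is 68 mm across outside and the round opening 56 mm across, straight for the top 21 mm, then wider, hollow down to 6 mm above the table.
- stopper_center (a point): Centre (41 mm above the foot) of the large stopper (wood and cork), loose, 80 g, round, 82 mm tall, upright on its narrow end, z up. From the foot: cork plug tapering from 36 mm across at the foot to 50 at 34 mm up; wooden collar 64 mm across, 34 to 42 mm up; straight knob 28 mm across, 42 to 82 mm up, gripped from above. Home: collar's underside on the rim, this point 7 mm above the mouth's centre.
- small_stopper_center (a point): Centre, half-way up, of the small stopper, loose, about 30 g: same shape at 0.6 of the size (49 mm tall, collar 38 mm across). It is too small for the jar and is left alone; it stands on its narrow end.
- closed_jar_center (a point): Centre of the other jar, 47.5 mm above the table; same jar as the open one (95 mm tall, 86 mm across) but already closed with its own large stopper, which is fast in it and rises 48 mm above the rim (143 mm above the table). It is left alone.
There are look-alikes about, which are no part of the job. What is shaped like the part that bears stopper_center but purple is not meant.

How it is judged:
By the outcome, as a careful person would: the job done as asked, in the order asked, and still so for the second after the job is handed in, with the robot touching nothing.
It also fails if it takes over 35 s, if anything falls off the work surface, if the arm or the gripper's body presses on something with over 40 N, if the wrist force passes 120 N, or if a joint passes its speed limit or range.

## Robot

A 6-joint arm with a two-finger parallel gripper is mounted at the origin on the work surface. World frame = base frame: x ahead of the robot, y to its left, z up, the work surface at z = 0. Lengths are in mm, angles in rad, forces in N, time in s.
With the tool pointing down it reaches from about 350 to 875 mm from the base axis. Payload 4.2 kg.
Tool frame: the origin (TCP) lies at the very end of the fingers, on their centre line; the grasp point (between the pads) lies 19 mm behind it; z points along the fingers, y is the line along which they close (so a half turn about z gives the same grasp; the last joint's range is limited). The gripper opens to 87 mm and grips with 3 to 60 N. Pads are 19 mm wide; open, the fingers measure 117 mm over their backs; the gripper's body (75 mm by 190 mm) begins 51 mm behind the grasp point.
Start: joints at [-0.882, 0.385, 0.008, 0, -1.194, -0.259], TCP at [260.443, -568.127, 196.65] pointing down, gripper open.
Joint ranges: [-3.14, 3.14], [-1.21, 2.06], [-1.07, 1.41], [-3.16, 2.05], [-2.99, -0.16], [-3.1, 3.1]. Speed limits (rad/s): [2.79, 2.79, 3.14, 3.14, 3.14, 3.14].

## Interface

Orientations are given as a unit quaternion [w, x, y, z].
In Python, from plant import status, get_image, ctrl gives the robot as it stands.
- The arm moves only by the tool jog_arm, never from a script. Its argument "commands" is one flat list of numbers, 7 for each row, row after row: the opening, from 0 (shut) to 1 (fully open), then the shift along the tool's x, y, z in m, then the turn, a rotation vector about the tool's x, y, z in degrees. In form: [grip, tx, ty, tz, rx, ry, rz, grip, tx, ty, tz, rx, ry, rz, ...]. A call has 1 to 5 rows; each row shifts and turns the commanded pose from where the row before left it, along the tool's axes as they then stand; what a row does not reach is not made up. A row lasts 1/10 s, in which the tool goes at most 50 mm and 8.59 degrees, less where a joint would pass 70% of its speed; a pose out of reach is approached as far as the arm can. A call with a gripper value outside its range is refused whole. The fingers move at their own pace and stop on an object; "newtons" is the grip in N (left out, the last holds). Time passes only in rows, so rows that do not move let the fingers close. It gives the time, the measured TCP pose, the force, the opening and the grip force at its end, in the units of the state.
- status.sense(): the state, without advancing time (a new reading comes with each control period).
- get_image(name): name is "scene" or "top" or "wrist"; returns a dict with "img" (420x560x3 uint8, red, green, blue), "K" (3x3 intrinsics, pixels), "camera_from_world" (4x4, takes a point from world to camera coordinates); the wrist camera has in their place "tool_from_camera" (4x4, takes a point from camera to tool coordinates, whose origin is the TCP and whose axes are the flange's). Camera axes: x right, y up, looking along -z (the intrinsics and any distortion apply to the point x, -y, -z); pixel columns grow to the right and rows downward; lengths in mm; the calibration is good to about 2 mm. A picture is of the moment at which its call begins: read the wrist's pose just before it. There is no depth.
- ctrl.finish_job(): hands the job in; it is judged then, once.
The state is a dict: "t": time; "q": joint angles; "qd": joint speeds; "joint_torque": joint torques, N m; "tool_pos": TCP position; "ee_rot": TCP orientation; "force": force on the tool from outside, world axes, zero at the start; "torque": the same for the moment, N m; "opening": finger opening in mm; "grasp_force": force on a finger pad.
Only numpy, scipy, OpenCV 4.12 (cv2) and the standard library are available. Lean on these libraries where they do the work, as an engineer would, in place of code of your own. Each camera call takes 0.05 s, during which the arm holds its last target. There are 200 camera calls.

## Working session

There is one attempt and no reset: what is moved stays moved. The work goes in short steps, Python scripts to look and compute and a tool call to move; the robot and the scene stay as the last step left them, time stands still between calls to the robot, and variables do not carry over. Pictures are saved under pics/ and viewed, at most 10 in all, crops included, and the job is handed in when it is done.

Besides the shell and the picture viewer there is one more tool, called after "Emit:" as a command line: name --argument value ..., lists and objects as JSON in quotes. jog_arm: Moves the arm, as the interface text tells. Its arguments: {"type":"object","properties":{"commands":{"type":"array"},"newtons":{"type":"number"}},"required":["commands"]}

```bash
mkdir -p pics; python3 - <<'E'
from plant import status,get_image
import cv2,pickle
print(status.sense())
d={}
for n in("scene","top"):
    d[n]=get_image(n); cv2.imwrite(f"pics/{n}0.png",d[n]["img"][:,:,::-1]); print(n,{k:v for k,v in d[n].items() if k!="img"})
pickle.dump(d,open("d0.pkl","wb"))
E
```

```text
{'t': 0.0, 'q': array([-8.82388348e-01,  3.85556545e-01,  6.61514464e-03, -4.96412760e-04,
       -1.19396483e+00, -2.58621577e-01]), 'qd': array([ 4.04462357e-04,  2.02970297e-04,  1.54043972e-03, -4.89521166e-04,
        1.34335661e-03,  3.71548979e-05]), 'joint_torque': array([-3.49155134e-04, -3.90660989e+01,  1.87403870e+01,  4.22002047e+00,
        1.09628981e-02, -1.54421668e-04]), 'tool_pos': array([ 260.17764155, -567.55249048,  195.55585548]), 'ee_rot': array([-2.75764349e-04, -2.13153491e-01,  9.77018128e-01,  1.04407659e-03]), 'force': array([ 0.17305456, -0.71781276,  0.36291001]), 'torque': array([-0.00735266, -0.00802078, -0.05499074]), 'grasp_force': 0.0, 'opening': 87.05750061274546}
scene {'K': array([[444.78459658,   0.        , 274.82550914],
       [  0.        , 444.78459658, 207.73925899],
       [  0.        ,   0.        ,   1.        ]]), 'camera_from_world': array([[ 7.34845471e-01,  6.78233604e-01, -1.14547973e-03,
        -4.11896076e+02],
       [-4.45180127e-01,  4.83611912e-01,  7.53614074e-01,
         1.65198450e+02],
       [ 5.11680357e-01, -5.53279944e-01,  6.57316145e-01,
        -1.12095741e+03],
       [ 0.00000000e+00,  0.00000000e+00,  0.00000000e+00,
         1.00000000e+00]])}
top {'K': array([[498.65182162,   0.        , 278.60384902],
       [  0.        , 498.65182162, 205.60715018],
       [  0.        ,   0.        ,   1.        ]]), 'camera_from_world': array([[ 9.89251416e-03, -9.99938245e-01, -5.06402138e-03,
        -5.32051931e+00],
       [ 9.94141877e-01,  9.28982728e-03,  1.07682999e-01,
        -5.39861707e+02],
       [-1.07629305e-01, -6.09961131e-03,  9.94172383e-01,
        -8.41097480e+02],
       [ 0.00000000e+00,  0.00000000e+00,  0.00000000e+00,
         1.00000000e+00]])}
```

View pics/scene0.png

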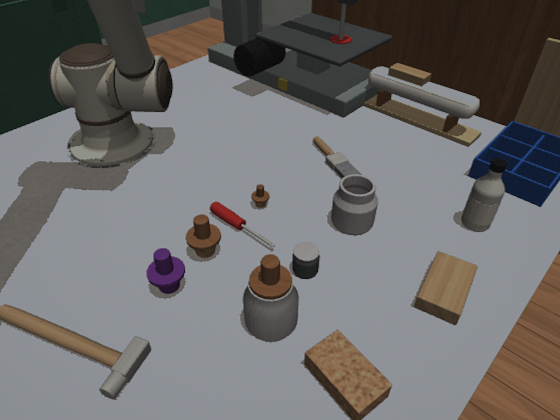

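View pics/top0.png

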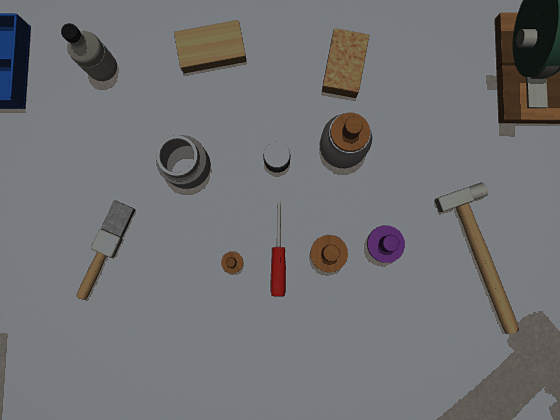

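The scene view shows the open jar at (356,200), the large brown stopper at (203,235), the small one at (260,196), the purple look-alike at (166,270) and the closed jar at (271,295). In the top view the open mouth is at about (180,157), the stopper at (329,254) and the closed jar at (346,138).

```bash
cat > h.py <<'E'
import numpy as np,cv2
from scipy.optimize import minimize
from scipy.spatial.transform import Rotation as R
A=np.linspace(0,2*np.pi,73)
def proj(K,T,P):
    c=np.atleast_2d(P)@T[:3,:3].T+T[:3,3]; c=c*[1,-1,-1]; u=c@K.T; return u[:,:2]/u[:,2:]
def ray(K,T,px,z):
    d=np.linalg.inv(K)@[px[0],px[1],1]; d=T[:3,:3].T@(d*[1,-1,-1]); o=-T[:3,:3].T@T[:3,3]
    return o+d*(z-o[2])/d[2]
def circ(x,y,z,dia): return np.c_[x+dia/2*np.cos(A),y+dia/2*np.sin(A),0*A+z]
def wristT(im,s):
    q=s["ee_rot"]; W=np.eye(4); W[:3,:3]=R.from_quat([q[1],q[2],q[3],q[0]]).as_matrix(); W[:3,3]=s["tool_pos"]
    return np.linalg.inv(W@im["tool_from_camera"])
STOP=[((0,36),(34,50)),((34,64),(42,64)),((42,28),(82,28))]
def smask(K,T,x,y,s=4,z0=0):
    m=np.zeros((420*s,560*s),np.uint8)
    for a,b in STOP:
        p=proj(K,T,np.r_[circ(x,y,a[0]+z0,a[1]),circ(x,y,b[0]+z0,b[1])])
        cv2.fillConvexPoly(m,cv2.convexHull(np.round(((p+.5)*s-.5)).astype(np.int32)),1)
    return m
E
python3 - <<'E'
from h import *
import pickle
d=pickle.load(open("d0.pkl","rb"))
win={"scene":(180,205,228,262),"top":(302,225,356,285)}
obs={}
for n,(x0,y0,x1,y1) in win.items():
    im=d[n]["img"].astype(int); m=((im[...,0]-im[...,2]>25)&(im[...,0]-im[...,1]>12)).astype(np.uint8)
    k=np.zeros_like(m);k[y0:y1,x0:x1]=1;m*=k; obs[n]=m
    print(n,m.sum())
def cost(p,names):
    c=0
    for n in names:
        a=cv2.resize(smask(d[n]["K"],d[n]["camera_from_world"],*p).astype(np.float32),(560,420),interpolation=cv2.INTER_AREA)
        c+=np.abs(a-obs[n]).sum()
    return c
g=ray(d["top"]["K"],d["top"]["camera_from_world"],(329,254),42)[:2]
for names in(["top"],["scene"],["top","scene"]):
    r=minimize(cost,g,args=(names,),method="Nelder-Mead",options=dict(initial_simplex=[g,g+[10,0],g+[0,10]])); print(names,r.x,r.fun)
for n,px in(("top",(179,157)),("scene",(357,190))): print(n,ray(d[n]["K"],d[n]["camera_from_world"],px,95))
print("closed",ray(d["top"]["K"],d["top"]["camera_from_world"],(353,125),143),"small",ray(d["top"]["K"],d["top"]["camera_from_world"],(232,262),25))
j=ray(d["top"]["K"],d["top"]["camera_from_world"],(179,157),95)
tiles=[]
for n,(u,v) in(("top",(182,160)),("scene",(356,200)),("top",(329,254)),("scene",(203,235))):
    im=d[n]["img"][:,:,::-1]; c=cv2.resize(im[v-35:v+35,u-45:u+45],None,fx=4,fy=4,interpolation=cv2.INTER_CUBIC)
    tiles.append(cv2.convertScaleAbs(c,alpha=1.3)); 
    f=lambda P,col:cv2.polylines(tiles[-1],[np.round((proj(d[n]["K"],d[n]["camera_from_world"],P)-[u-45,v-35]+.5)*4).astype(np.int32)],1,col,1)
    if v in(160,200): f(circ(j[0],j[1],95,68),(0,255,0));f(circ(j[0],j[1],95,56),(0,0,255))
    else: f(circ(*r.x,42,64),(0,255,0));f(circ(*r.x,82,28),(0,0,255))
cv2.imwrite("pics/t1.png",np.vstack([np.hstack(tiles[:2]),np.hstack(tiles[2:])]))
E
```

```text
scene 971
top 1064
['top'] [458.377079  -86.4408809] 77.1875
['scene'] [458.39071809 -83.0186661 ] 515.3125
['top', 'scene'] [458.44457755 -85.90533191] 614.4375
top [610.98763281 162.72704896  95.        ]
scene [625.52280579 154.11215975  95.        ]
closed [ 653.59433195 -114.25398637  143.        ] small [441.27874601  79.69325314  25.        ]
```

View pics/t1.png

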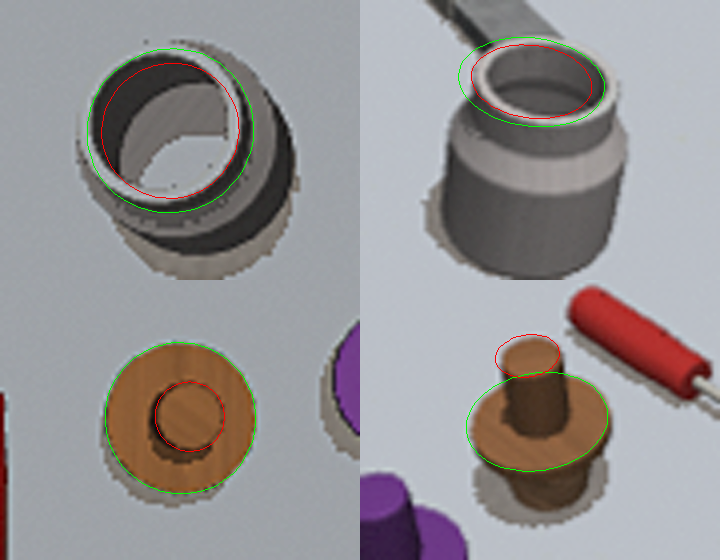

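The overlay puts the stopper at about (458,-86), which fits well. For the jar the two views differ by several mm, so I'll refine it with the wrist camera. First I'll move over the stopper.

Emit:
jog_arm --commands '[1, -0.0253, 0.0237, 0, 0, 0, 0, 1, -0.0253, 0.0237, 0, 0, 0, 0, 1, -0.0253, 0.0237, 0, 0, 0, 0, 1, -0.0253, 0.0237, 0, 0, 0, 0, 1, -0.0253, 0.0237, 0, 0, 0, 0]'

```text
t: 0.6
tool_pos: [326.1, -406.2, 196.2]
ee_rot: [-0.0, -0.213, 0.977, 0.0]
force: [0.2, -0.2, 0.9]
opening: 86.8
grasp_force: 0.0
```

Emit:
jog_arm --commands '[1, -0.0253, 0.0237, 0, 0, 0, 0, 1, -0.0253, 0.0237, 0, 0, 0, 0, 1, -0.0253, 0.0237, 0, 0, 0, 0, 1, -0.0253, 0.0237, 0, 0, 0, 0, 1, -0.0253, 0.0237, 0, 0, 0, 0]'

```text
t: 1.1
tool_pos: [391.7, -245.8, 196.4]
ee_rot: [-0.0, -0.213, 0.977, 0.0]
force: [1.6, -0.2, 0.3]
opening: 87.2
grasp_force: 0.0
```

Emit:
jog_arm --commands '[1, -0.0253, 0.0237, 0, 0, 0, 0, 1, -0.0253, 0.0237, 0, 0, 0, 0, 1, -0.0253, 0.0237, 0, 0, 0, 0, 1, -0.0153, 0.0137, 0, 0, 0, 0, 1, 0, 0, 0, 0, 0, 0]'

```text
t: 1.6
tool_pos: [439.9, -130.4, 196.4]
ee_rot: [-0.0, -0.215, 0.977, 0.0]
force: [0.4, -0.3, 0.4]
opening: 87.5
grasp_force: 0.0
```

```bash
cat > look.py <<'E'
import sys,pickle
from h import *
from plant import status,get_image
def look(name):
    s=status.sense(); im=get_image("wrist"); T=wristT(im,s)
    pickle.dump((im["img"],im["K"],T,s),open(name+".pkl","wb")); cv2.imwrite(f"pics/{name}.png",im["img"][:,:,::-1])
    print(s["t"],s["tool_pos"],s["ee_rot"],s["opening"],s["force"],s["grasp_force"]); print("cam at",-T[:3,:3].T@T[:3,3])
    return im,T,s
if __name__=="__main__": look(sys.argv[1])
E
python3 look.py w1
```

```text
1.6 [ 439.85521492 -130.36374002  196.3847886 ] [-1.12755308e-04 -2.14950350e-01  9.76624958e-01  1.61370827e-04] 87.48086016744978 [ 0.42340276 -0.32106461  0.42304693] 0.0
cam at [ 365.77031238 -164.96268688  385.2473168 ]
```

View pics/w1.png

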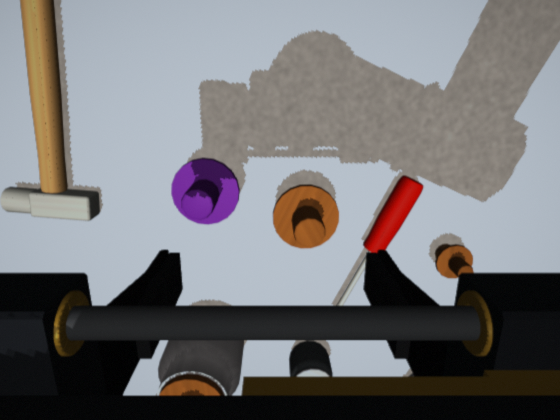

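The wrist view shows the large stopper at (306,215), purple at (205,190) and the small one at (454,260). The finger tips are at about (170,262) and (378,262).

```bash
cat > fit.py <<'E'
import sys,pickle
from h import *
img,K,T,s=pickle.load(open(sys.argv[1]+".pkl","rb"))
x0,y0,x1,y1=map(int,sys.argv[2:6]); z0=float(sys.argv[6]) if len(sys.argv)>6 else 0
g=np.array([458.,-86]) if len(sys.argv)<8 else np.array([float(v) for v in sys.argv[7:9]])
im=img.astype(int); m=(im[...,0]-im[...,2]>25).astype(np.uint8); k=np.zeros_like(m); k[y0:y1,x0:x1]=1; m*=k
def cost(p):
    return np.abs(cv2.resize(smask(K,T,*p,z0=z0).astype(np.float32),(560,420),interpolation=cv2.INTER_AREA)*k-m).sum()
r=minimize(cost,g,method="Nelder-Mead",options=dict(initial_simplex=[g,g+[8,0],g+[0,8]])); print(r.x,r.fun,m.sum())
W=R.from_quat(np.roll(s["ee_rot"],-1)).as_matrix(); print("tool-frame shift",W.T@(np.r_[r.x,47]-s["tool_pos"]))
E
python3 fit.py w1 260 170 350 255
```

```text
[460.47311447 -85.69081232] 389.25 3062
tool-frame shift [-37.49120019  31.834033   149.39072115]
```

Emit:
jog_arm --commands '[1, -0.0185, 0.016, 0, 0, 0, 0, 1, -0.0185, 0.0155, 0, 0, 0, 0, 1, 0, 0, 0.03, 0, 0, 0, 1, 0, 0, 0.03, 0, 0, 0, 1, 0, 0, 0, 0, 0, 0]'

```text
t: 2.15
tool_pos: [456.0, -89.0, 133.0]
ee_rot: [-0.005, -0.212, 0.977, 0.001]
force: [-1.1, 0.2, 0.6]
opening: 86.9
grasp_force: 0.0
```

```bash
python3 look.py w2; python3 fit.py w2 180 60 380 420
```

```text
2.15 [455.96325944 -88.99754397 133.02971316] [-4.72627470e-03 -2.12268788e-01  9.77199477e-01  8.97911292e-04] 86.87953286936764 [-1.05820793  0.19145725  0.58657665] 0.0
cam at [ 383.44698217 -123.08693899  322.60313896]
[461.22283737 -85.81754199] 4088.0 8626
tool-frame shift [-6.86651081  0.3879062  85.97434313]
```

View pics/w2.png

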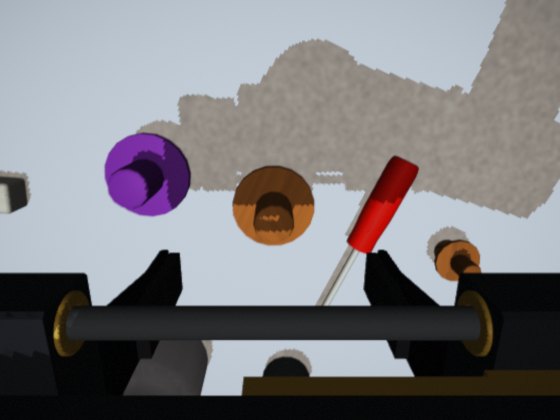

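The stopper is at (273,206), between the fingers, and nothing is in the way of the descent.

```bash
python3 fit.py w2 225 155 325 255; python3 look.py w2b; python3 fit.py w2b 225 155 325 255
```

```text
[461.22283737 -85.81754199] 369.0 4907
tool-frame shift [-6.86651081  0.3879062  85.97434313]
2.2 [458.06500997 -89.15666788 135.36167865] [-2.48365175e-03 -2.12714802e-01  9.77111171e-01  6.00947515e-05] 87.01020190806668 [-0.60493146 -0.26253351  0.48300448] 0.0
cam at [ 384.6861617  -123.18498817  324.60854274]
[461.14100109 -85.82655178] 336.875 4887
tool-frame shift [-4.60850836  1.64635092 88.34245202]
```

Emit:
jog_arm --commands '[1, -0.004, 0.0015, 0.02, 0, 0, 0, 1, 0, 0, 0.025, 0, 0, 0, 1, 0, 0, 0.025, 0, 0, 0, 1, 0, 0, 0.017, 0, 0, 0, 1, 0, 0, 0, 0, 0, 0]'

```text
t: 2.75
tool_pos: [462.4, -85.6, 49.3]
ee_rot: [-0.001, -0.213, 0.977, 0.0]
force: [-1.0, 0.1, 0.7]
opening: 86.8
grasp_force: 0.0
```

Emit:
jog_arm --commands '[0, 0, 0, 0, 0, 0, 0, 0, 0, 0, 0, 0, 0, 0, 0, 0, 0, 0, 0, 0, 0, 0, 0, 0, 0, 0, 0, 0, 0, 0, 0, 0, 0, 0, 0]' --newtons 15

```text
t: 3.25
tool_pos: [463.1, -85.0, 50.2]
ee_rot: [0.001, -0.213, 0.977, -0.0]
force: [0.0, 0.2, 0.4]
opening: 55.3
grasp_force: 0.0
```

Emit:
jog_arm --commands '[0, 0, 0, 0, 0, 0, 0, 0, 0, 0, 0, 0, 0, 0, 0, 0, 0, 0, 0, 0, 0, 0, 0, 0, 0, 0, 0, 0, 0, 0, 0, 0, 0, 0, 0]'

```text
t: 3.75
tool_pos: [462.8, -85.1, 49.6]
ee_rot: [-0.0, -0.213, 0.977, 0.0]
force: [0.6, -0.4, 0.6]
opening: 27.0
grasp_force: 15.0
```

Emit:
jog_arm --commands '[0, 0, 0, 0, 0, 0, 0, 0, 0, 0, 0, 0, 0, 0, 0, 0, 0, 0, 0, 0, 0, 0, 0, 0, -0.005, 0, 0, 0, 0, 0, 0, -0.005, 0, 0, 0]'

```text
t: 4.25
tool_pos: [462.6, -85.2, 59.9]
ee_rot: [-0.0, -0.213, 0.977, -0.0]
force: [-0.2, -0.2, -0.7]
opening: 26.8
grasp_force: 15.0
```

Emit:
jog_arm --commands '[0, 0, 0, -0.02, 0, 0, 0, 0, 0, 0, -0.035, 0, 0, 0, 0, 0, 0, -0.035, 0, 0, 0, 0, 0, 0, -0.035, 0, 0, 0, 0, 0, 0, -0.03, 0, 0, 0]'

```text
t: 4.75
tool_pos: [462.9, -85.1, 217.2]
ee_rot: [0.001, -0.213, 0.977, -0.0]
force: [0.8, 0.3, -0.2]
opening: 27.1
grasp_force: 15.0
```

Emit:
jog_arm --commands '[0, -0.015, 0.008, 0, 0, 0, 0, 0, -0.026, 0.014, 0, 0, 0, 0, 0, -0.026, 0.014, 0, 0, 0, 0, 0, -0.026, 0.014, 0, 0, 0, 0, 0, -0.026, 0.014, 0, 0, 0, 0]'

```text
t: 5.25
tool_pos: [544.5, 24.0, 213.9]
ee_rot: [-0.001, -0.213, 0.977, 0.0]
force: [-0.2, 0.6, -0.2]
opening: 27.1
grasp_force: 15.0
```

Emit:
jog_arm --commands '[0, -0.026, 0.014, 0, 0, 0, 0, 0, -0.026, 0.014, 0, 0, 0, 0, 0, -0.026, 0.014, 0, 0, 0, 0, 0, -0.026, 0.014, 0, 0, 0, 0, 0, -0.026, 0.014, 0, 0, 0, 0]'

```text
t: 5.75
tool_pos: [633.5, 141.9, 213.5]
ee_rot: [-0.001, -0.213, 0.977, -0.0]
force: [0.8, -1.3, -0.7]
opening: 27.2
grasp_force: 15.0
```

Emit:
jog_arm --commands '[0, -0.026, 0.014, 0, 0, 0, 0, 0, -0.026, 0.014, 0, 0, 0, 0, 0, -0.013, 0.008, 0, 0, 0, 0, 0, 0, 0, 0, 0, 0, 0, 0, 0, 0, 0, 0, 0, 0]'

```text
t: 6.25
tool_pos: [676.8, 200.5, 213.3]
ee_rot: [-0.001, -0.213, 0.977, -0.0]
force: [0.0, -0.9, 0.1]
opening: 26.9
grasp_force: 15.0
```

```bash
python3 look.py w3
```

```text
6.25 [676.76494246 200.46669455 213.29151419] [-1.21245094e-03 -2.13437698e-01  9.76955901e-01 -2.16731260e-04] 26.94495715666182 [ 0.0257382  -0.89990175  0.14107074] 14.999928921461105
cam at [602.9467632  166.32743845 402.34454874]
```

View pics/w3.png

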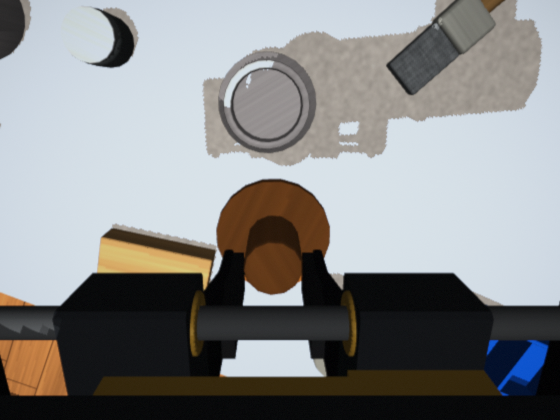

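The jar mouth is at about (267,103), seen almost from straight above. The held stopper hangs upright with its collar at (273,232). I'll fit both and overlay the result.

```bash
cat > jar.py <<'E'
import sys,pickle
from h import *
n=sys.argv[1]; cx,cy=map(int,sys.argv[2:4])
img,K,T,s=pickle.load(open(n+".pkl","rb"))
g=cv2.GaussianBlur(cv2.cvtColor(img,cv2.COLOR_RGB2GRAY),(0,0),.8).astype(np.float32); gx=cv2.Sobel(g,5,1,0);gy=cv2.Sobel(g,5,0,1); G=np.hypot(gx,gy)
def edge(p,circles):
    t=0
    for z,dia in circles:
        q=proj(K,T,circ(p[0],p[1],z,dia)).astype(np.float32); t+=cv2.remap(G,q[:,:1],q[:,1:],1).mean()
    return t
g0=ray(K,T,(cx,cy),95)[:2]
for c in([(95,56)],[(95,68)],[(95,56),(95,68)]):
    b=max((edge(g0+[i,j],c),*(g0+[i,j])) for i in np.arange(-10,10.1,.5) for j in np.arange(-10,10.1,.5)); print(c,b)
j=np.array(b[1:]); W=R.from_quat(np.roll(s["ee_rot"],-1)).as_matrix()
print("TCP->jar tool frame",W.T@(np.r_[j,s["tool_pos"][2]]-s["tool_pos"]))
im=cv2.resize(img[cy-50:cy+50,cx-70:cx+70,::-1],None,fx=5,fy=5,interpolation=cv2.INTER_CUBIC)
for z,d,col in((95,68,(0,255,0)),(95,56,(0,0,255)),(60,86,(255,0,0))):
    cv2.polylines(im,[np.round((proj(K,T,circ(*j,z,d))-[cx-70,cy-50]+.5)*5).astype(np.int32)],1,col,1)
cv2.imwrite(f"pics/{n}j.png",im)
E
python3 jar.py w3 267 103
for z in 160 163 166; do python3 fit.py w3 205 172 340 250 $z 676 200; done
```

```text
[(95, 56)] (np.float32(192.63274), np.float64(616.0352829534861), np.float64(166.86305288351326))
[(95, 68)] (np.float32(134.1423), np.float64(614.0352829534861), np.float64(172.36305288351326))
[(95, 56), (95, 68)] (np.float32(303.93454), np.float64(616.0352829534861), np.float64(166.86305288351326))
TCP->jar tool frame [69.21031515 -5.21533284  0.16987372]
[676.15561274 200.17143542] 78.5 6522
tool-frame shift [ 2.67612236e-01 -2.98900807e-02  1.66292675e+02]
[675.66123013 199.97992049] 95.125 6522
tool-frame shift [7.96818528e-01 2.22099614e-03 1.66293980e+02]
[675.13056408 199.62890451] 142.0 6522
tool-frame shift [ 1.42552031e+00 -9.55050097e-02  1.66295519e+02]
```

View pics/w3j.png

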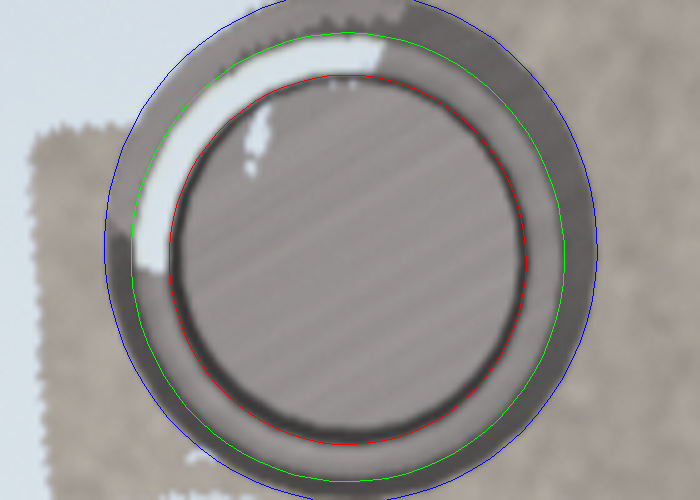

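The overlay matches the rim, belly and opening, so the mouth centre is at (616,166.9). The stopper is centred in the hand, so I'll move over the mouth.

Emit:
jog_arm --commands '[0, 0.02, -0.0012, 0, 0, 0, 0, 0, 0.025, -0.002, 0, 0, 0, 0, 0, 0.0236, -0.002, 0, 0, 0, 0, 0, 0, 0, 0.02, 0, 0, 0, 0, 0, 0, 0.02, 0, 0, 0]'

```text
t: 6.8
tool_pos: [616.6, 165.9, 176.2]
ee_rot: [0.002, -0.213, 0.977, 0.001]
force: [0.1, 0.3, -0.3]
opening: 27.3
grasp_force: 15.0
```

Emit:
jog_arm --commands '[0, 0, 0, 0.015, 0, 0, 0, 0, 0, 0, 0, 0, 0, 0, 0, 0, 0, 0, 0, 0, 0]'

```text
t: 7.1
tool_pos: [617.2, 166.3, 160.4]
ee_rot: [0.0, -0.213, 0.977, -0.0]
force: [0.3, 0.5, -0.7]
opening: 27.1
grasp_force: 15.0
```

```bash
python3 - <<'E'
from h import *
from plant import status,get_image
s=status.sense(); print(s["tool_pos"],s["ee_rot"],s["force"])
W=R.from_quat(np.roll(s["ee_rot"],-1)).as_matrix(); print(W.T@(np.array([616,166.9,s["tool_pos"][2]])-s["tool_pos"]))
t=[]
for n in("scene","top"):
    d=get_image(n); u,v=proj(d["K"],d["camera_from_world"],[616,167,115])[0].astype(int); K,T=d["K"],d["camera_from_world"]
    c=cv2.resize(d["img"][v-50:v+50,u-40:u+40,::-1],None,fx=5,fy=5,interpolation=cv2.INTER_CUBIC); c=cv2.convertScaleAbs(c,alpha=1.3)
    t.append(c)
cv2.imwrite("pics/c1.png",np.hstack(t))
E
```

```text
[617.21538068 166.34970935 160.41439735] [ 3.15681366e-04 -2.13053686e-01  9.77040429e-01 -1.66715818e-04] [ 0.3493854   0.48086704 -0.70302794]
[ 8.75944298e-01  1.00632535e+00 -9.41317072e-04]
```

View pics/c1.png

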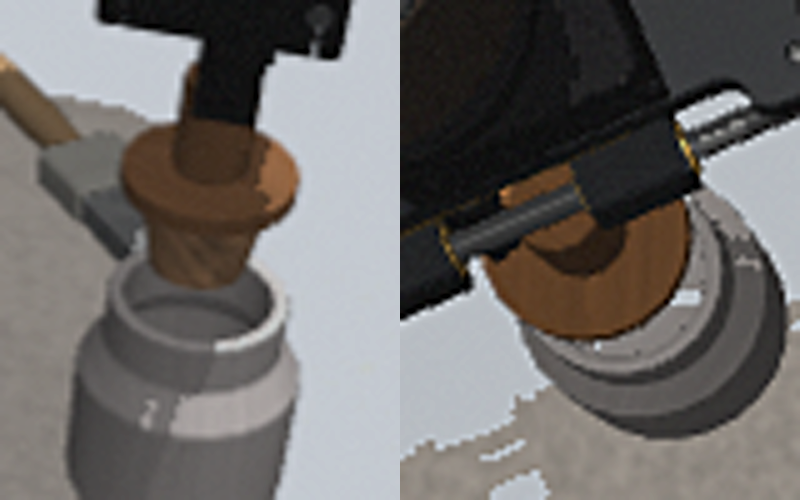

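Both views show the plug hanging upright and centred over the mouth, with its foot at (198,275) in the left crop and the mouth at (197,305). I'll lower it.

Emit:
jog_arm --commands '[0, 0.0004, 0.0008, 0.005, 0, 0, 0, 0, 0, 0, 0.01, 0, 0, 0, 0, 0, 0, 0.01, 0, 0, 0, 0, 0, 0, 0.008, 0, 0, 0, 0, 0, 0, 0.004, 0, 0, 0]'

```text
t: 7.7
tool_pos: [615.7, 167.2, 120.9]
ee_rot: [-0.001, -0.213, 0.977, -0.0]
force: [-0.2, 0.7, -0.4]
opening: 27.1
grasp_force: 15.0
```

Emit:
jog_arm --commands '[0, 0, 0, 0.004, 0, 0, 0, 0, 0, 0, 0.003, 0, 0, 0, 0, 0, 0, 0.002, 0, 0, 0, 0, 0, 0, 0, 0, 0, 0]'

```text
t: 8.1
tool_pos: [616.4, 167.5, 113.5]
ee_rot: [-0.0, -0.213, 0.977, -0.0]
force: [-0.6, -0.4, -2.3]
opening: 27.0
grasp_force: 15.0
```

Emit:
jog_arm --commands '[0, 0, 0, 0.001, 0, 0, 0, 0, 0, 0, 0, 0, 0, 0, 0, 0, 0, 0.001, 0, 0, 0, 0, 0, 0, 0, 0, 0, 0]'

```text
t: 8.5
tool_pos: [616.4, 167.5, 111.7]
ee_rot: [0.0, -0.213, 0.977, 0.0]
force: [-0.0, -0.2, -0.5]
opening: 26.9
grasp_force: 15.0
```

Emit:
jog_arm --commands '[0, 0, 0, 0.0007, 0, 0, 0, 0, 0, 0, 0, 0, 0, 0, 0, 0, 0, 0, 0, 0, 0]'

```text
t: 8.8
tool_pos: [616.5, 167.6, 110.9]
ee_rot: [-0.0, -0.213, 0.977, -0.0]
force: [-0.1, -0.2, -1.4]
opening: 26.9
grasp_force: 15.0
```

Emit:
jog_arm --commands '[0, 0, 0, 0.0006, 0, 0, 0, 0, 0, 0, 0, 0, 0, 0, 0, 0, 0, 0, 0, 0, 0]'

```text
t: 9.1
tool_pos: [616.7, 167.6, 110.6]
ee_rot: [0.0, -0.213, 0.977, -0.0]
force: [-0.5, 0.7, 1.1]
opening: 26.9
grasp_force: 15.0
```

Emit:
jog_arm --commands '[0, 0, 0, 0.0006, 0, 0, 0, 0, 0, 0, 0, 0, 0, 0, 0, 0, 0, 0, 0, 0, 0]'

```text
t: 9.4
tool_pos: [616.9, 167.7, 110.4]
ee_rot: [0.001, -0.213, 0.977, 0.0]
force: [-0.6, 0.1, 3.9]
opening: 27.1
grasp_force: 15.0
```

Emit:
jog_arm --commands '[0, 0, 0, 0.0006, 0, 0, 0, 0, 0, 0, 0, 0, 0, 0, 0, 0, 0, 0, 0, 0, 0]'

```text
t: 9.7
tool_pos: [617.0, 167.7, 110.4]
ee_rot: [0.001, -0.213, 0.977, -0.0]
force: [-1.9, -0.1, 6.3]
opening: 26.9
grasp_force: 15.0
```

The force rises to 6 N upward at z=110.4, about where seating was predicted (110.7). I'll check the collar before letting go.

```bash
cat > chk.py <<'E'
import sys
from h import *
from plant import status,get_image
t=[]
for n in("scene","top"):
    d=get_image(n); u,v=proj(d["K"],d["camera_from_world"],[616,167,100])[0].astype(int)
    t.append(cv2.convertScaleAbs(cv2.resize(d["img"][v-50:v+50,u-40:u+40,::-1],None,fx=5,fy=5,interpolation=cv2.INTER_CUBIC),alpha=1.4))
cv2.imwrite(f"pics/{sys.argv[1]}.png",np.hstack(t))
E
python3 chk.py c2
```

```text
(no output)
```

View pics/c2.png

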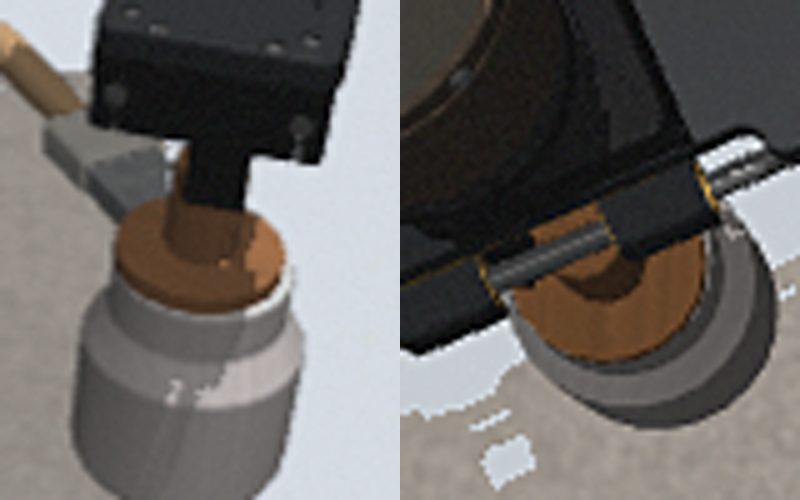

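The collar sits flat on the rim all round, centred at (200,255) in the left crop. I'll ease off the preload, open, and retreat straight up.

Emit:
jog_arm --commands '[0, 0, 0, -0.001, 0, 0, 0, 0, 0, 0, 0, 0, 0, 0, 0.5, 0, 0, 0, 0, 0, 0, 0.7, 0, 0, 0, 0, 0, 0, 0.7, 0, 0, 0, 0, 0, 0]'

```text
t: 10.3
tool_pos: [615.8, 167.3, 109.3]
ee_rot: [-0.001, -0.213, 0.977, -0.0]
force: [0.1, 0.5, -0.1]
opening: 44.0
grasp_force: 0.0
```

Emit:
jog_arm --commands '[0.7, 0, 0, 0, 0, 0, 0, 0.7, 0, 0, 0, 0, 0, 0, 0.7, 0, 0, 0, 0, 0, 0, 0.7, 0, 0, -0.01, 0, 0, 0, 0.7, 0, 0, -0.02, 0, 0, 0]'

```text
t: 10.8
tool_pos: [615.5, 167.1, 139.3]
ee_rot: [-0.002, -0.213, 0.977, -0.0]
force: [0.2, 1.2, -0.7]
opening: 60.6
grasp_force: 0.0
```

Emit:
jog_arm --commands '[0.7, 0, 0, -0.03, 0, 0, 0, 0.7, 0, 0, -0.03, 0, 0, 0, 0.7, 0, 0, -0.03, 0, 0, 0, 0.7, -0.03, 0, -0.01, 0, 0, 0, 0.7, -0.03, 0, 0, 0, 0, 0]'

```text
t: 11.3
tool_pos: [672.6, 193.0, 245.6]
ee_rot: [0.004, -0.213, 0.977, 0.001]
force: [-0.2, 1.1, -0.2]
opening: 61.1
grasp_force: 0.0
```

Emit:
jog_arm --commands '[0.7, -0.03, 0, 0, 0, 0, 0, 0.7, -0.03, 0, 0, 0, 0, 0, 0.7, 0, 0, 0, 0, 0, 0, 0.7, 0, 0, 0, 0, 0, 0]'

```text
t: 11.7
tool_pos: [725.5, 217.5, 239.5]
ee_rot: [-0.001, -0.213, 0.977, -0.0]
force: [0.5, -0.0, 0.3]
opening: 61.0
grasp_force: 0.0
```

```bash
python3 chk.py c3; python3 look.py w4
```

```text
11.8 [725.06082104 217.13410093 241.08238534] [ 2.58986288e-04 -2.13232268e-01  9.77001500e-01 -3.20015303e-05] 60.90891213540617 [ 0.20764287  0.89120746 -0.37968085] 0.0
cam at [650.70207013 182.84038159 429.89177929]
```

View pics/c3.png

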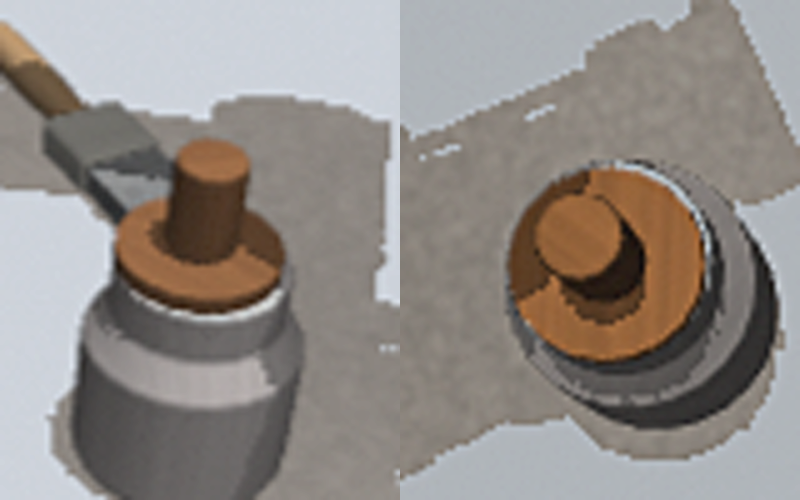

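The stopper sits upright in the neck with its collar flat on the rim, and the gripper is clear of it. I'll hand the job in.

```bash
python3 -c "from plant import ctrl; print(ctrl.finish_job())"
```

```text
the job is handed in; nothing more can be done
None
```

The large stopper is seated upright in the open jar with its collar flat on the rim, the gripper never touched the closed jar or the small stopper, and the job was handed in at about 12 s.

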